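# Squeeze a culture box back into the sloping rack

### The arm

A 6-joint arm with a two-finger parallel gripper is mounted at the origin on the work surface. World frame = base frame: x ahead of the robot, y to its left, z up, the work surface at z = 0. Lengths are in m, angles in degrees, forces in N, time in s.
With the tool pointing down it reaches from about 0.3 to 0.75 m from the base axis. Payload 8.5 kg.
Tool frame: the origin (TCP) lies on the centre line of the jaws, within the pads' length; the fingertips stand 25 mm ahead of it and the grasp point (between the pads) lies 6 mm ahead of it; z points along the fingers, y is the line along which they close (so a half turn about z gives the same grasp; the last joint's range is limited). The gripper opens to 85 mm and grips with 20 to 120 N. Pads are 22 mm wide; open, the fingers measure 114 mm over their backs; the gripper's body (76 mm by 85 mm) begins 54 mm behind the grasp point. The pads swing forward as they close: fully open they stand 13 mm farther back than shut.
Start: joints at [-82.409, 21.807, 74.336, -0, 83.858, -12.336], TCP at [0.187, -0.517, 0.256] pointing down, gripper open.
Joint ranges: [-178.18, 178.18], [-50.72, 133.34], [12.68, 142.11], [-81.47, 261.47], [9.98, 163.14], [-165.26, 165.26]. Speed limits (degrees/s): [136.94, 136.94, 180, 180, 180, 180].

### API

Orientations are given as a 3x3 rotation matrix whose columns are the frame's x, y, z axes.
In Python, from rig import telemetry, optics, env gives the robot as it stands.
- The arm moves only by the tool send_rows, never from a script. Its argument "deltas" is a list that holds one entry, the list of rows, each a list of 7 numbers: the shift along the tool's x, y, z in m, then the turn, a rotation vector about the tool's x, y, z in rad, then the opening, from -1 (shut) to 1 (fully open), so that 0 is half open. In form: [[[x, y, z, ax, ay, az, grip], ...]]. A call has 1 to 12 rows; each row shifts and turns the commanded pose from where the row before left it, along the tool's axes as they then stand; what a row does not reach is not made up. A row lasts 1/8 s, in which the tool goes at most 62.5 mm and 10.7 degrees, less where a joint would pass 70% of its speed; a pose out of reach is approached as far as the arm can. A call is refused whole if a number of a shift passes 0.0625 or a number of a turn 0.188, either way. A call with a gripper value outside its range is refused whole. The fingers move at their own pace and stop on an object; "squeeze" is the grip in N (left out, the last holds). Time passes only in rows, so rows that do not move let the fingers close. It gives the time, the measured TCP pose, the force, the opening and the grip force at its end, in the units of the state.
- telemetry.observe(): the state, without advancing time (a new reading comes with each control period).
- optics.get_image(name): name is "scene" or "top"; returns a dict with "image" (400x640x3 uint8, red, green, blue), "range_z" (400x640 float32, m along the optical axis (not along the pixel's ray), 0 where there is no reading), "K" (3x3 intrinsics, pixels), "k1" (the pictures are not rectified: a ray, as slopes to the right and down, at radius r is drawn at 1 + k1 r^2 times it, then the intrinsics apply), "rvec" (rotation vector, rad) and "tvec" (3), from world to camera coordinates, as OpenCV has them. Camera axes: x right, y down, z forward; pixel columns grow to the right and rows downward; lengths in m; the calibration is good to about 2 mm. A picture is of the moment at which its call begins.
- env.close_job(): hands the job in; it is judged then, once.
The state is a dict: "time_s": time; "q": joint angles; "qvel": joint speeds; "joint_efforts": joint torques, N m; "position": TCP position; "tool_rot": TCP orientation; "ft_force": force on the tool from outside, world axes, zero at the start; "wrist_torque": the same for the moment, N m; "grip_width": finger opening in m; "gripper_force": force on a finger pad.
Only numpy, scipy, OpenCV 4.12 (cv2) and the standard library are available. Lean on these libraries where they do the work, as an engineer would, in place of code of your own. Each camera call takes 0.05 s, during which the arm holds its last target. There are 200 camera calls.

### The job

Put the green-lidded box away in the sloping rack, directly to the left of the blue box (the robot's left): nudge the boxes in the row apart to open a gap there, then slide it in until it stands fully down on the rack floor, square with its neighbours, and let go. Keep the other boxes standing in the rack without lifting any out, and leave the cups and the bottle on the bench where they are.

Things in the scene. Friction and masses are not known exactly. Their poses are not given: they have to be found in the camera images.
- rack_floor (a point): Sloping white rack with blue end cheeks, fixed. Point: centre of its inner floor, 60 mm above the bench. z: floor normal, leaning 30 degrees from vertical away from the robot; y: along the row, to the robot's left; x: down the slope, away from it. Floor 254 mm along y (cheeks 45 mm high at y = +-127), 100 mm along x (lips 30 mm high at x = +-50); walls 6 mm thick. Smooth: boxes slide along y.
- rack_left (a point): Middle of the left end of the rack floor, at the foot of the left cheek's inner face; axes as the rack body (upright, y along the row to the left). Five boxes start nearly touching, 42 mm apart centre to centre, with about 23 mm free at each end; six fit with 14 mm spare in all. Seated boxes rest on the floor and lower (far) lip: box point at rack_floor x = 5, z = 48 mm.
- green_mid (a point): Box to put away: cream, green lid. 90 mm deep (x), 40 wide (y), 60 high to the flat lid top, plus a block handle mid-lid: 32 along x, 18 along y, 36 tall (96 mm in all); 0.15 to 0.26 kg. Point on the centre line, 48 mm above the underside, 12 mm below the lid top; z out through the lid. It starts upright on the bench right of the rack, x away from the robot, turned up to 0.6 rad.
- blue_mid (a point): The all-blue box in the row, same size, shape and point as the green-lidded one (90 x 40 x 60 mm plus 36 mm handle; point 48 mm above its underside). It leans 30 degrees with the rack: z along the rack floor's normal, y along the row to the robot's left. It can have any place in the row but the leftmost.
- white1_mid (a point): One of the four all-cream boxes in the row, of the same size and shape as the green-lidded one; the point is likewise 48 mm above its underside on its centre line, axes as the blue box. It may have any of the four places from the right.
- white2_mid (a point): One of the four all-cream boxes in the row, of the same size and shape as the green-lidded one; the point is likewise 48 mm above its underside on its centre line, axes as the blue box. It may have any of the four places from the right.
- white3_mid (a point): One of the four all-cream boxes in the row, of the same size and shape as the green-lidded one; the point is likewise 48 mm above its underside on its centre line, axes as the blue box. It may have any of the four places from the right.
- white4_mid (a point): One of the four all-cream boxes in the row, of the same size and shape as the green-lidded one; the point is likewise 48 mm above its underside on its centre line, axes as the blue box. It is always the leftmost of the five.
- cup1_mid (a point): Bystander: cream cup, 50 mm across, 52 mm high, standing on the bench to the right behind the green-lidded box; the point is half-way up. Leave it alone.
- cup2_mid (a point): Bystander: another such cup, at the left near the robot. Leave it alone.
- sprayer_mid (a point): Bystander: white bottle with a red cap, 60 mm across, 150 mm high, on the bench at the far right; the point is half-way up. Leave it alone.
Mind the look-alikes: they are no part of the job. Leave any black or yellow look-alike of the part that bears white3_mid alone. What is shaped like the part that bears blue_mid but black is not meant.

How it is judged (in metres and radians):
On the way:
1. the gap to the left of the blue box is open wide enough for the green-lidded box (nearest box on that side at least 80.5 mm from the blue one, centre to centre) ((y of white1_mid in the frame of blue_mid below 0 m or y of white1_mid in the frame of blue_mid above 0.0805 m) and (y of white2_mid in the frame of blue_mid below 0 m or y of white2_mid in the frame of blue_mid above 0.0805 m) and (y of white3_mid in the frame of blue_mid below 0 m or y of white3_mid in the frame of blue_mid above 0.0805 m) and (y of white4_mid in the frame of blue_mid below 0 m or y of white4_mid in the frame of blue_mid above 0.0805 m)), for 0.1 s.
At the end, for the whole second after the job is handed in: Green-lidded box directly left of the blue one (35 to 60 mm centre to centre), within 12 mm of mid-depth; all six boxes on the rack floor (points 42 to 53 mm above it), within 0.1 rad of its normal, 0.14 rad of square, at rest (z of white1_mid in the frame of rack_floor between 0.042 and 0.053 m and angle between the z axis of each of white1_mid, blue_mid, white2_mid, white3_mid, white4_mid, green_mid and the z axis of rack_floor, either way round below 0.1 rad and angle between the x axis of each of white1_mid, blue_mid, white2_mid, white3_mid, white4_mid, green_mid and the x axis of rack_floor, either way round below 0.14 rad and linear speed of each of white1, blue, white2, white3, white4, green below 0.02 m/s and z of blue_mid in the frame of rack_floor between 0.042 and 0.053 m and z of white2_mid in the frame of rack_floor between 0.042 and 0.053 m and z of white3_mid in the frame of rack_floor between 0.042 and 0.053 m and z of white4_mid in the frame of rack_floor between 0.042 and 0.053 m and z of green_mid in the frame of rack_floor between 0.042 and 0.053 m and x of green_mid in the frame of rack_floor between -0.012 and 0.012 m and y of green_mid in the frame of blue_mid between 0.035 and 0.06 m); the robot touches nothing.
It fails at once if one of the boxes already in the rack is lifted out (more than 30 mm off the rack floor) (z of any of white1_mid, blue_mid, white2_mid, white3_mid, white4_mid in the frame of rack_floor above 0.078 m).
It fails at once if a cup or the sprayer bottle is moved by more than 20 mm (distance of any of cup1_mid, cup2_mid, sprayer_mid from where it was at the start of the episode above 0.02 m).
It also fails if it takes over 58 s, if anything falls off the work surface, if the arm or the gripper's body presses on something with over 40 N, if the wrist force passes 120 N, or if a joint passes its speed limit or range.

## Working session

There is one attempt and no reset: what is moved stays moved. The work goes in short steps, Python scripts to look and compute and a tool call to move; the robot and the scene stay as the last step left them, time stands still between calls to the robot, and variables do not carry over. Pictures are saved under pics/ and viewed, at most 10 in all, crops included, and the job is handed in when it is done.

Besides the shell and the picture viewer there is one more tool, called after "Request:" as name([rows], argument=value, ...), one row to a line, values as JSON. send_rows: Moves the arm, as the interface text tells. Its arguments: {"type":"object","properties":{"deltas":{"type":"array"},"squeeze":{"type":"number"}},"required":["deltas"]}

```bash
mkdir -p pics; cat > h.py <<'E'
import numpy as np, cv2
from rig import telemetry, optics, env
def cap(n):
    d=optics.get_image(n); R=cv2.Rodrigues(np.array(d['rvec'],float))[0]; K=np.array(d['K'])
    z=d['range_z']; h,w=z.shape
    u,v=np.meshgrid(np.arange(w),np.arange(h)); xd=(u-K[0,2])/K[0,0]; yd=(v-K[1,2])/K[1,1]
    x,y=xd.copy(),yd.copy()
    for _ in range(10):
        s=1+d['k1']*(x*x+y*y); x,y=xd/s,yd/s
    P=np.stack([x*z,y*z,z],-1)
    W=(P-np.array(d['tvec']).ravel())@R
    W[z==0]=np.nan
    return d['image'],W
E
python3 - <<'E'
from h import *
for n in('scene','top'):
    im,W=cap(n); cv2.imwrite(f'pics/{n}0.png',im[...,::-1]); np.savez(f'{n}0.npz',im=im,W=W)
print(telemetry.observe())
E
```

```text
{'time_s': 0.1, 'q': array([-8.24088101e+01,  2.18384076e+01,  7.43807890e+01,  1.56360906e-04,
        8.38581153e+01, -1.23368814e+01]), 'qvel': array([-0.0109987 , -0.11521744, -0.13150265, -0.14293623,  0.04889683,
       -0.03311131]), 'joint_efforts': array([ 4.56465656e-03, -4.49218833e+01, -2.31656384e+01, -1.25282058e-04,
        3.64911590e-03,  2.67306518e-06]), 'position': array([ 0.18741852, -0.51683023,  0.2557593 ]), 'tool_rot': array([[ 9.40121376e-01,  3.40839799e-01, -1.75564451e-04],
       [ 3.40839720e-01, -9.40120469e-01,  1.33787897e-03],
       [ 2.90950664e-04, -1.31760795e-03, -9.99999090e-01]]), 'ft_force': array([ 0.6450331 ,  0.20730803, -0.85304724]), 'wrist_torque': array([-0.01766795,  0.04309406, -0.03649519]), 'gripper_force': 0.0, 'grip_width': 0.08541068877544744}
```

View pics/scene0.png

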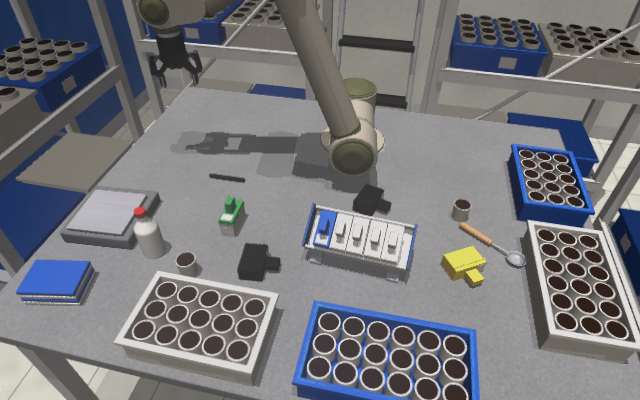

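View pics/top0.png

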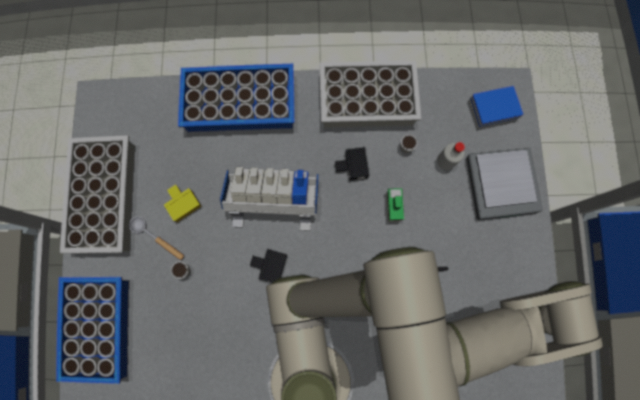

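The scene camera faces the robot. There the blue box is at about (326,229), at the robot's right end of the row, with four cream boxes to its left. The green-lidded box is at (231,213), or (396,205) in the top view. Black and yellow decoys lie on the bench. Next I'll measure.

```bash
python3 - <<'E'
from h import *
Q=[]
for n,(u0,u1,v0,v1),(g0,g1,g2,g3) in (('scene',(298,420,198,285),(212,252,190,240)),('top',(215,325,160,230),(382,410,182,226))):
    d=np.load(n+'0.npz'); im,W=d['im'].astype(int),d['W']
    c=im[v0:v1,u0:u1].reshape(-1,3); P=W[v0:v1,u0:u1].reshape(-1,3)
    ok=np.isfinite(P[:,2])&(P[:,2]>.03); c,P=c[ok],P[ok]
    Q.append((c,P))
    print(n,'rack bbox',np.percentile(P,[1,99],axis=0).round(3).tolist())
    bl=(c[:,2]>c[:,0]*1.6)
    print(' blue bbox',np.percentile(P[bl],[2,50,98],axis=0).round(3).tolist(), 'top', P[bl][P[bl][:,2]>P[bl][:,2].max()-.012].mean(0).round(3),P[:,2].max())
    c=im[g2:g3,g0:g1].reshape(-1,3); P=W[g2:g3,g0:g1].reshape(-1,3)
    gr=(c[:,1]>c[:,0]*1.4)&(c[:,1]>c[:,2]*1.3)&np.isfinite(P[:,2])
    P=P[gr]; 
    for lo,hi in((.05,.07),(.085,.105)):
        s=P[(P[:,2]>lo)&(P[:,2]<hi)]
        r=cv2.minAreaRect((s[:,:2]*1000).astype(np.float32)) if len(s)>5 else None
        print(' green',lo,len(s),r,np.median(s[:,2]).round(4))
# handle-top points: rotate by 30deg
for n,(c,P) in zip(('scene','top'),Q):
    N=np.array([.5,0,np.cos(np.pi/6)]); h=P@N
    hist,e=np.histogram(h,bins=np.arange(h.min(),h.max(),.004)); print(n,[(round(a,3),int(b)) for a,b in zip(e,hist)])
E
python3 - <<'E'
import cv2
a=cv2.imread('pics/scene0.png')[195:290,295:425]; b=cv2.imread('pics/top0.png')[160:235,215:325]
cv2.imwrite('pics/c1.png',cv2.vconcat([cv2.resize(a,(520,300)),cv2.resize(b,(520,300))]))
E
```

```text
scene rack bbox [[0.35, -0.033, 0.032], [0.603, 0.228, 0.148]]
 blue bbox [[0.506, -0.034, 0.075], [0.56, 0.018, 0.114], [0.598, 0.23, 0.146]] top [0.569 0.013 0.144] 0.150686801049164
 green 0.05 196 ((500.7215576171875, -257.5759582519531), (91.6047134399414, 40.010292053222656), 0.23049700260162354) 0.0602
 green 0.085 65 ((499.0835876464844, -257.6134338378906), (15.85588264465332, 30.273235321044922), 88.78471374511719) 0.0961
top rack bbox [[0.47, -0.034, 0.039], [0.599, 0.229, 0.148]]
 blue bbox [[0.5, -0.035, 0.077], [0.54, 0.016, 0.118], [0.587, 0.228, 0.147]] top [0.565 0.012 0.145] 0.1553119161752658
 green 0.05 264 ((496.0686950683594, -257.7572326660156), (88.18927764892578, 41.058631896972656), 0.13056452572345734) 0.0599
 green 0.085 83 ((496.9539489746094, -257.4360656738281), (31.322534561157227, 19.355220794677734), 4.754424095153809) 0.0954
scene [(np.float64(0.189), 4), (np.float64(0.193), 10), (np.float64(0.197), 15), (np.float64(0.201), 11), (np.float64(0.205), 20), (np.float64(0.209), 45), (np.float64(0.213), 67), (np.float64(0.217), 46), (np.float64(0.221), 23
[... 1489 characters left out ...]
, 58), (np.float64(0.311), 167), (np.float64(0.315), 121), (np.float64(0.319), 136), (np.float64(0.323), 145), (np.float64(0.327), 107), (np.float64(0.331), 132), (np.float64(0.335), 167), (np.float64(0.339), 193), (np.float64(0.343), 214), (np.float64(0.347), 160), (np.float64(0.351), 133), (np.float64(0.355), 131), (np.float64(0.359), 95), (np.float64(0.363), 141), (np.float64(0.367), 139), (np.float64(0.371), 351), (np.float64(0.375), 594), (np.float64(0.379), 324), (np.float64(0.383), 66), (np.float64(0.387), 40), (np.float64(0.391), 41), (np.float64(0.395), 42), (np.float64(0.399), 40), (np.float64(0.403), 45), (np.float64(0.407), 101), (np.float64(0.411), 155), (np.float64(0.415), 68)]
```

View pics/c1.png

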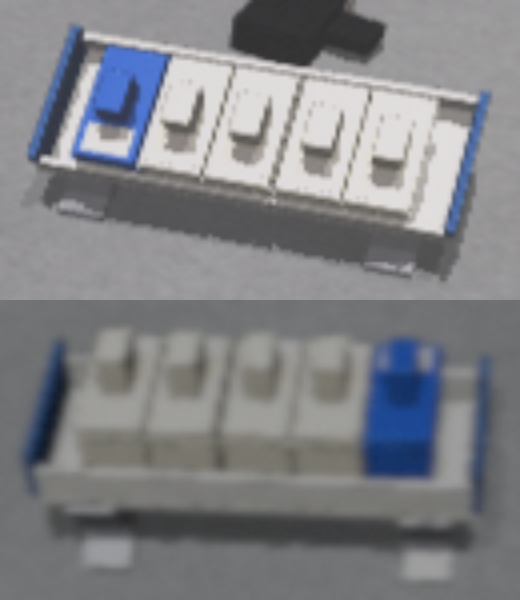

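```bash
cat >> h.py <<'E'
def rackpts(im,W):
    """lid-plane fit -> yaw; handle-top clusters"""
    m=np.isfinite(W[...,2])&(W[...,0]>.42)&(W[...,0]<.64)&(W[...,1]>-.06)&(W[...,1]<.26)&(W[...,2]>.05)
    return im[m].astype(int),W[m]
def handles(P,rx):
    h=P@np.array([.5,0,.866]); t=P[(h>.404)&(h<.420)]
    y=np.sort(t[:,1]); sp=np.where(np.diff(y)>.005)[0]; b=np.r_[-1,sp,len(y)-1]
    for i in range(len(b)-1):
        s=t[(t[:,1]>=y[b[i]+1])&(t[:,1]<=y[b[i+1]])]
        if len(s)>15: print(' handle n',len(s),'x %.4f..%.4f'%tuple(np.percentile(s[:,0],[3,97])),'y %.4f..%.4f'%tuple(np.percentile(s[:,1],[3,97])),'mid',((np.percentile(s,3,axis=0)+np.percentile(s,97,axis=0))/2).round(4))
E
python3 - <<'E'
from h import *
for n in('scene','top'):
    d=np.load(n+'0.npz'); c,P=rackpts(d['im'],d['W']); print(n)
    h=P@np.array([.5,0,.866]); L=P[abs(h-.3755)<.006]
    for _ in range(3):
        A=np.c_[L[:,:2],np.ones(len(L))]; k=np.linalg.lstsq(A,L[:,2],rcond=None)[0]; r=abs(A@k-L[:,2]); L=L[r<.004]
    nn=np.array([-k[0],-k[1],1]);nn/=np.linalg.norm(nn); print('normal',nn.round(4),'tilt',np.degrees(np.arccos(nn[2])).round(2),'off',(L@nn).mean().round(4),'yaw',np.degrees(np.arctan2(nn[1],nn[0])).round(2))
    handles(P,0)
    bl=c[:,2]>c[:,0]*1.6
    for nm,lo,hi in(('right cheek',-.06,-.02),('left cheek',.2,.26)):
        s=P[bl&(P[:,1]>lo)&(P[:,1]<hi)]; 
        if len(s)>10: print(nm,len(s),'x',np.percentile(s[:,0],[3,97]).round(3),'y',np.percentile(s[:,1],[3,50,97]).round(4), 'dy/dx',np.polyfit(s[:,0],s[:,1],1)[0].round(3),'z',s[:,2].max().round(3))
    l=P[(abs(h-.3755)<.005)]; e=np.percentile(l[:,1],[1,99]); print('lid y',e.round(4))
    # lids' lateral line: cream/blue boundary slope
    b=P[bl&(abs(h-.3755)<.005)&(P[:,1]<.1)&(P[:,1]>-.025)]; print('blue lid',np.percentile(b,[2,98],axis=0).round(4).tolist())
E
```

```text
scene
normal [ 0.4941 -0.0352  0.8687] tilt 29.69 off 0.3698 yaw -4.08
 handle n 97 x 0.5595..0.5859 y 0.0038..0.0206 mid [0.5727 0.0122 0.1405]
 handle n 106 x 0.5635..0.5888 y 0.0448..0.0622 mid [0.5761 0.0535 0.1409]
 handle n 108 x 0.5667..0.5915 y 0.0860..0.1029 mid [0.5791 0.0945 0.1395]
 handle n 111 x 0.5696..0.5958 y 0.1296..0.1466 mid [0.5827 0.1381 0.1388]
 handle n 115 x 0.5724..0.5978 y 0.1703..0.1872 mid [0.5851 0.1787 0.1383]
right cheek 93 x [0.496 0.586] y [-0.0364 -0.0318 -0.0269] dy/dx -0.075 z 0.128
left cheek 100 x [0.518 0.605] y [0.2227 0.227  0.2314] dy/dx -0.071 z 0.127
lid y [-0.0044  0.1989]
blue lid [[0.5178, -0.0061, 0.0868], [0.5929, 0.0342, 0.1328]]
top
normal [ 0.4844 -0.0306  0.8743] tilt 29.04 off 0.366 yaw -3.62
 handle n 65 x 0.5571..0.5850 y 0.0023..0.0186 mid [0.571  0.0104 0.1413]
 handle n 69 x 0.5605..0.5891 y 0.0431..0.0595 mid [0.5748 0.0513 0.1415]
 handle n 72 x 0.5634..0.5933 y 0.0842..0.1021 mid [0.5783 0.0931 0.1414]
 handle n 75 x 0.5662..0.5968 y 0.1279..0.1454 mid [0.5815 0.1367 0.1417]
 handle n 74 x 0.5679..0.5981 y 0.1690..0.1869 mid [0.583  0.178  0.1412]
right cheek 32 x [0.497 0.577] y [-0.0354 -0.0342 -0.0307] dy/dx -0.069 z 0.128
left cheek 95 x [0.514 0.597] y [0.2222 0.2252 0.2291] dy/dx -0.067 z 0.13
lid y [-0.0073  0.1976]
blue lid [[0.5159, -0.0074, 0.0977], [0.5786, 0.0313, 0.1338]]
```

```bash
cat >> h.py <<'E'
from scipy.spatial.transform import Rotation as Ro
a=np.radians(-4.15); XH=np.array([np.cos(a),np.sin(a),0]); YR=np.array([-np.sin(a),np.cos(a),0])
NR=.5*XH+np.array([0,0,np.cos(np.pi/6)]); XR=np.cross(YR,NR)
RT=np.c_[XR,-YR,-NR]          # tool in rack grasp
def pose():
    s=telemetry.observe(); return s['position'],s['tool_rot']
def rows(p,R,p1,R1,n,g):
    out=[];R=Ro.from_matrix(R);R1=Ro.from_matrix(R1)
    for i in range(n):
        k=1/(n-i); d=np.round(R.inv().apply((p1-p)*k),3); 
        w=np.round((R.inv()*R1).as_rotvec()*k,3)
        out.append([float(t) for t in [*d,*w]]+[g]); p=p+R.apply(d); R=R*Ro.from_rotvec(w)
    print(out); print('end err mm',((p-p1)*1000).round(1),'deg',np.degrees((R.inv()*R1).magnitude()).round(2)); return p,R.as_matrix()
E
python3 - <<'E'
from h import *
p,R=pose(); c=np.array([.572,.0113,.141])
p,R=rows(p,R,c+.075*NR,RT,12+4,-.365)
E
```

```text
[[0.036, -0.022, 0.003, 0.007, -0.032, 0.026, -0.365], [0.035, -0.023, 0.002, 0.007, -0.032, 0.026, -0.365], [0.035, -0.024, 0.001, 0.007, -0.032, 0.026, -0.365], [0.034, -0.025, 0.0, 0.007, -0.032, 0.026, -0.365], [0.034, -0.025, -0.001, 0.007, -0.032, 0.026, -0.365], [0.033, -0.026, -0.001, 0.007, -0.032, 0.026, -0.365], [0.032, -0.027, -0.002, 0.007, -0.032, 0.026, -0.365], [0.031, -0.028, -0.003, 0.007, -0.032, 0.025, -0.365], [0.031, -0.029, -0.004, 0.006, -0.032, 0.026, -0.365], [0.03, -0.03, -0.005, 0.007, -0.033, 0.025, -0.365], [0.029, -0.03, -0.006, 0.006, -0.032, 0.026, -0.365], [0.028, -0.031, -0.006, 0.007, -0.033, 0.025, -0.365], [0.027, -0.032, -0.007, 0.006, -0.032, 0.026, -0.365], [0.026, -0.033, -0.008, 0.007, -0.033, 0.025, -0.365], [0.024, -0.033, -0.008, 0.006, -0.032, 0.026, -0.365], [0.023, -0.034, -0.008, 0.007, -0.033, 0.025, -0.365]]
end err mm [-0.6 -0.2 -0.1] deg 0.04
```

Request:
send_rows([
  [[0.036, -0.022, 0.003, 0.007, -0.032, 0.026, -0.365], [0.035, -0.023, 0.002, 0.007, -0.032, 0.026, -0.365], [0.035, -0.024, 0.001, 0.007, -0.032, 0.026, -0.365], [0.034, -0.025, 0.0, 0.007, -0.032, 0.026, -0.365], [0.034, -0.025, -0.001, 0.007, -0.032, 0.026, -0.365], [0.033, -0.026, -0.001, 0.007, -0.032, 0.026, -0.365], [0.032, -0.027, -0.002, 0.007, -0.032, 0.026, -0.365], [0.031, -0.028, -0.003, 0.007, -0.032, 0.025, -0.365], [0.031, -0.029, -0.004, 0.006, -0.032, 0.026, -0.365], [0.03, -0.03, -0.005, 0.007, -0.033, 0.025, -0.365], [0.029, -0.03, -0.006, 0.006, -0.032, 0.026, -0.365], [0.028, -0.031, -0.006, 0.007, -0.033, 0.025, -0.365]],
], squeeze=30)

```text
time_s: 1.6
position: [0.5048, -0.1221, 0.2182]
tool_rot: [[0.923, 0.03, -0.385], [0.036, -0.999, 0.008], [-0.384, -0.021, -0.923]]
ft_force: [0.7, -0.7, 0.6]
grip_width: 0.0268
gripper_force: 0.0
```

Request:
send_rows([
  [[0.027, -0.032, -0.007, 0.006, -0.032, 0.026, -0.365], [0.026, -0.033, -0.008, 0.007, -0.033, 0.025, -0.365], [0.024, -0.033, -0.008, 0.006, -0.032, 0.026, -0.365], [0.023, -0.034, -0.008, 0.007, -0.033, 0.025, -0.365], [0, 0, 0, 0, 0, 0, -0.365], [0, 0, 0, 0, 0, 0, -0.365]],
])

```text
time_s: 2.35
position: [0.6087, 0.0078, 0.2055]
tool_rot: [[0.863, -0.072, -0.5], [-0.063, -0.997, 0.035], [-0.501, 0.001, -0.866]]
ft_force: [-0.2, -0.4, 0.6]
grip_width: 0.0272
gripper_force: 0.0
```

```bash
python3 - <<'E'
from h import *
p,R=pose(); c=np.array([.572,.0113,.141]); s=telemetry.observe()
print(s['time_s'],p,s['grip_width'],s['q'].round(1)); 
rows(p,R,c-.006*NR,RT,4,-.365)
im,W=cap('scene'); cv2.imwrite('pics/s1.png',cv2.resize(im[60:300,220:460,::-1],(600,600)))
E
```

```text
2.35 [0.60865005 0.00776383 0.20547562] 0.027201826280547126 [ -9.4  43.3  48.7  -3.  118.   84.1]
[[0.0, -0.0, 0.02, 0.0, 0.0, -0.0, -0.365], [0.0, -0.0, 0.02, 0.0, 0.0, -0.0, -0.365], [0.0, -0.0, 0.02, 0.001, 0.0, -0.0, -0.365], [0.0, -0.001, 0.02, 0.0, 0.001, -0.0, -0.365]]
end err mm [-0.2  0.1  0.4] deg 0.01
```

View pics/s1.png

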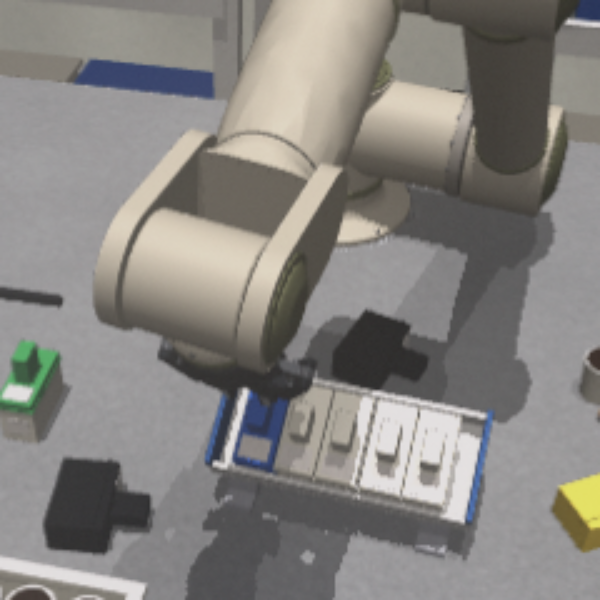

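The gripper is poised over the blue handle at about (260,400) in the crop, and the row hasn't moved. Next: descend, grip, and shift the blue box right.

Request:
send_rows([
  [[0, 0, 0.015, 0, 0, 0, -0.365], [0, 0, 0.015, 0, 0, 0, -0.365], [0, 0, 0.013, 0, 0, 0, -0.365], [0, -0.001, 0.013, 0, 0, 0, -0.365], [0, 0, 0.012, 0, 0, 0, -0.365], [0, 0, 0.011, 0, 0, 0, -0.365], [0, 0, 0, 0, 0, 0, -0.365], [0, 0, 0, 0, 0, 0, -0.365]],
])

```text
time_s: 3.4
position: [0.5698, 0.0117, 0.1377]
tool_rot: [[0.864, -0.072, -0.498], [-0.063, -0.997, 0.035], [-0.499, 0.001, -0.866]]
ft_force: [-0.3, -0.1, 0.5]
grip_width: 0.0268
gripper_force: 0.0
```

Request:
send_rows([
  [[0, 0, 0, 0, 0, 0, -0.6], [0, 0, 0, 0, 0, 0, -0.8], [0, 0, 0, 0, 0, 0, -0.8], [0, 0, 0, 0, 0, 0, -0.8]],
], squeeze=25)

```text
time_s: 3.9
position: [0.5698, 0.0118, 0.1377]
tool_rot: [[0.864, -0.072, -0.498], [-0.063, -0.997, 0.035], [-0.499, 0.001, -0.866]]
ft_force: [3.4, -0.5, 3.8]
grip_width: 0.0178
gripper_force: 24.9
```

Request:
send_rows([
  [[0, 0.004, 0, 0, 0, 0, -0.8], [0, 0.004, 0, 0, 0, 0, -0.8], [0, 0.004, 0, 0, 0, 0, -0.8], [0, 0.004, 0, 0, 0, 0, -0.8], [0, 0.003, 0, 0, 0, 0, -0.8], [0, 0.002, 0, 0, 0, 0, -0.8], [0, 0, 0, 0, 0, 0, -0.8]],
])

```text
time_s: 4.78
position: [0.5682, -0.0094, 0.1377]
tool_rot: [[0.864, -0.072, -0.498], [-0.063, -0.997, 0.035], [-0.5, 0.001, -0.866]]
ft_force: [2.6, 0.1, 5.3]
grip_width: 0.0174
gripper_force: 25.1
```

Request:
send_rows([
  [[0, 0, 0, 0, 0, 0, -0.365], [0, 0, 0, 0, 0, 0, -0.365], [0, 0, -0.015, 0, 0, 0, -0.365], [0, 0, -0.02, 0, 0, 0, -0.365], [0, 0, -0.02, 0, 0, 0, -0.365], [0, -0.015, 0, 0, 0, 0, -0.365], [0, -0.016, 0, 0, 0, 0, -0.365], [0, -0.016, 0, 0, 0, 0, -0.365], [0, -0.015, 0, 0, 0, 0, -0.365], [0, 0, 0, 0, 0, 0, -0.365]],
])

```text
time_s: 6.02
position: [0.5998, 0.0522, 0.1848]
tool_rot: [[0.864, -0.07, -0.499], [-0.061, -0.998, 0.034], [-0.5, 0.001, -0.866]]
ft_force: [0.0, 0.2, 0.2]
grip_width: 0.0273
gripper_force: 0.0
```

```bash
python3 - <<'E'
from h import *
p,R=pose(); print(p, ((np.array([.5755,.0524,.141])-p)@YR))
for n in('scene','top'):
    im,W=cap(n); print(n); handles(rackpts(im,W)[1],0)
E
```

```text
[0.59979435 0.05215468 0.18480281] -0.0015134498615330247
scene
 handle n 82 x 0.5620..0.5846 y -0.0169..-0.0002 mid [ 0.5733 -0.0086  0.1392]
 handle n 80 x 0.5693..0.5889 y 0.0445..0.0613 mid [0.5791 0.0529 0.1379]
 handle n 96 x 0.5681..0.5919 y 0.0857..0.1032 mid [0.58   0.0945 0.1392]
 handle n 109 x 0.5695..0.5961 y 0.1296..0.1466 mid [0.5828 0.1381 0.1396]
 handle n 113 x 0.5722..0.5984 y 0.1703..0.1873 mid [0.5853 0.1788 0.1393]
top
 handle n 58 x 0.5581..0.5848 y -0.0194..-0.0031 mid [ 0.5715 -0.0112  0.1406]
 handle n 59 x 0.5690..0.5982 y 0.1719..0.1866 mid [0.5836 0.1792 0.1436]
```

Request:
send_rows([
  [[0, 0.001, 0.015, 0, 0, 0, -0.365], [0, 0, 0.015, 0, 0, 0, -0.365], [0, 0, 0.013, 0, 0, 0, -0.365], [0, 0, 0.011, 0, 0, 0, -0.365], [0, 0, 0, 0, 0, 0, -0.365], [0, 0, 0, 0, 0, 0, -0.365], [0, 0, 0, 0, 0, 0, -0.8], [0, 0, 0, 0, 0, 0, -0.8], [0, 0, 0, 0, 0, 0, -0.8]],
])

```text
time_s: 7.25
position: [0.5732, 0.0517, 0.1386]
tool_rot: [[0.864, -0.072, -0.498], [-0.063, -0.997, 0.035], [-0.499, 0.001, -0.867]]
ft_force: [2.0, 0.2, 3.1]
grip_width: 0.0176
gripper_force: 29.3
```

Request:
send_rows([
  [[0, -0.004, 0, 0, 0, 0, -0.8], [0, -0.004, 0, 0, 0, 0, -0.8], [0, -0.004, 0, 0, 0, 0, -0.8], [0, -0.004, 0, 0, 0, 0, -0.8], [0, -0.004, 0, 0, 0, 0, -0.8], [0, -0.003, 0, 0, 0, 0, -0.8], [0, -0.002, 0, 0, 0, 0, -0.8], [0, 0, 0, 0, 0, 0, -0.8]],
])

```text
time_s: 8.25
position: [0.5751, 0.0766, 0.1386]
tool_rot: [[0.864, -0.072, -0.498], [-0.063, -0.997, 0.034], [-0.499, 0.002, -0.867]]
ft_force: [3.0, -3.3, 5.5]
grip_width: 0.0177
gripper_force: 29.7
```

Request:
send_rows([
  [[0, -0.001, 0, 0, 0, 0, -0.8], [0, -0.001, 0, 0, 0, 0, -0.8], [0, 0, 0, 0, 0, 0, -0.365], [0, 0, 0, 0, 0, 0, -0.365], [0, 0, -0.015, 0, 0, 0, -0.365], [0, 0, -0.025, 0, 0, 0, -0.365], [0, 0, -0.03, 0, 0, 0, -0.365], [0, 0, -0.03, 0, 0, 0, -0.365]],
])

```text
time_s: 9.25
position: [0.6249, 0.0754, 0.2253]
tool_rot: [[0.863, -0.072, -0.5], [-0.062, -0.997, 0.035], [-0.501, 0.001, -0.865]]
ft_force: [-0.4, 0.9, -0.8]
grip_width: 0.0273
gripper_force: 0.0
```

```bash
python3 - <<'E'
from h import *
for n,(g0,g1,g2,g3) in (('scene',(205,258,185,245)),('top',(378,414,178,230))):
    d=np.load(n+'0.npz'); im,W=d['im'].astype(int),d['W']
    P=W[g2:g3,g0:g1].reshape(-1,3); P=P[np.isfinite(P[:,2])]
    L=P[abs(P[:,2]-.06)<.006]; H=P[abs(P[:,2]-.096)<.006]
    for nm,s in(('lid',L),('han',H)):
        w,v=np.linalg.eigh(np.cov(s[:,:2].T)); x=v[:,1]*np.sign(v[0,1]); print(n,nm,len(s),'mid',((s.max(0)+s.min(0))/2).round(4),'pc yaw deg',np.degrees(np.arctan2(x[1],x[0])).round(1), 'bbox',np.ptp(s,axis=0).round(3))
        b=[]
        for t in np.radians(np.arange(-20,20,.5)):
            q=s[:,:2]@np.array([[np.cos(t),-np.sin(t)],[np.sin(t),np.cos(t)]]); e=np.percentile(q,[2,98],axis=0); b.append((np.ptp(e,axis=0).prod(),np.degrees(t),(np.ptp(e,axis=0)*1000).round(1),(np.array([[np.cos(t),-np.sin(t)],[np.sin(t),np.cos(t)]])@e.mean(0)).round(4)))
        print('   ',min(b,key=lambda z:z[0]))
for n in('scene','top'):
    im,W=cap(n); print(n); handles(rackpts(im,W)[1],0)
p,R=pose(); print(p)
E
```

```text
scene lid 268 mid [ 0.4986 -0.2588  0.0599] pc yaw deg -10.5 bbox [0.096 0.042 0.012]
    (np.float64(0.0034758449500151387), np.float64(0.0), array([87.3, 39.8]), array([ 0.4983, -0.2582]))
scene han 69 mid [ 0.4974 -0.2586  0.0953] pc yaw deg -0.4 bbox [0.035 0.018 0.01 ]
    (np.float64(0.0005241666074552089), np.float64(6.000000000000001), array([30.1, 17.4]), array([ 0.4984, -0.2585]))
top lid 343 mid [ 0.4977 -0.2578  0.06  ] pc yaw deg 1.0 bbox [0.092 0.041 0.012]
    (np.float64(0.0034963981748157894), np.float64(1.5000000000000002), array([88.8, 39.4]), array([ 0.498, -0.258]))
top han 72 mid [ 0.497  -0.2582  0.0957] pc yaw deg 7.1 bbox [0.031 0.019 0.011]
    (np.float64(0.0005269484990553444), np.float64(2.0), array([30.4, 17.3]), array([ 0.4974, -0.258 ]))
scene
 handle n 98 x 0.5584..0.5846 y -0.0171..0.0001 mid [ 0.5715 -0.0085  0.1405]
 handle n 101 x 0.5664..0.5907 y 0.0710..0.0878 mid [0.5786 0.0794 0.1407]
 handle n 112 x 0.5680..0.5928 y 0.1108..0.1282 mid [0.5804 0.1195 0.1388]
 handle n 112 x 0.5719..0.5974 y 0.1507..0.1676 mid [0.5847 0.1592 0.1387]
 handle n 117 x 0.5731..0.5996 y 0.1906..0.2075 mid [0.5864 0.199  0.1372]
top
 handle n 61 x 0.5573..0.5846 y -0.0195..-0.0030 mid [ 0.5709 -0.0113  0.1418]
 handle n 32 x 0.5697..0.6022 y 0.1994..0.2070 mid [0.5859 0.2032 0.1421]
[0.62589173 0.07517711 0.2265537 ]
```

```bash
python3 - <<'E'
from h import *
p,R=pose(); RG=np.diag([1.,-1,-1])
p,R=rows(p,R,np.array([.4977,-.258,.165]),RG,12,-.2)
E
```

```text
[[-0.005, 0.028, 0.009, -0.002, 0.043, -0.006, -0.2], [-0.006, 0.028, 0.009, -0.001, 0.043, -0.006, -0.2], [-0.006, 0.028, 0.008, -0.002, 0.043, -0.006, -0.2], [-0.007, 0.028, 0.008, -0.001, 0.043, -0.006, -0.2], [-0.007, 0.028, 0.008, -0.002, 0.043, -0.006, -0.2], [-0.007, 0.028, 0.008, -0.001, 0.043, -0.006, -0.2], [-0.008, 0.028, 0.007, -0.002, 0.044, -0.006, -0.2], [-0.009, 0.029, 0.007, -0.001, 0.043, -0.006, -0.2], [-0.009, 0.028, 0.007, -0.002, 0.044, -0.006, -0.2], [-0.009, 0.028, 0.006, -0.001, 0.043, -0.005, -0.2], [-0.01, 0.029, 0.006, -0.002, 0.044, -0.006, -0.2], [-0.01, 0.028, 0.005, -0.001, 0.043, -0.005, -0.2]]
end err mm [ 0.1 -0.   0.5] deg 0.04
```

Request:
send_rows([
  [[-0.005, 0.028, 0.009, -0.002, 0.043, -0.006, -0.2], [-0.006, 0.028, 0.009, -0.001, 0.043, -0.006, -0.2], [-0.006, 0.028, 0.008, -0.002, 0.043, -0.006, -0.2], [-0.007, 0.028, 0.008, -0.001, 0.043, -0.006, -0.2], [-0.007, 0.028, 0.008, -0.002, 0.043, -0.006, -0.2], [-0.007, 0.028, 0.008, -0.001, 0.043, -0.006, -0.2], [-0.008, 0.028, 0.007, -0.002, 0.044, -0.006, -0.2], [-0.009, 0.029, 0.007, -0.001, 0.043, -0.006, -0.2], [-0.009, 0.028, 0.007, -0.002, 0.044, -0.006, -0.2], [-0.009, 0.028, 0.006, -0.001, 0.043, -0.005, -0.2], [-0.01, 0.029, 0.006, -0.002, 0.044, -0.006, -0.2], [-0.01, 0.028, 0.005, -0.001, 0.043, -0.005, -0.2]],
])

```text
time_s: 10.85
position: [0.4951, -0.258, 0.1631]
tool_rot: [[1.0, -0.0, -0.005], [-0.0, -1.0, 0.002], [-0.005, -0.002, -1.0]]
ft_force: [0.6, 0.5, 0.0]
grip_width: 0.0346
gripper_force: 0.0
```

Request:
send_rows([
  [[0, 0, 0, 0, 0, 0, -0.2], [0, 0, 0.015, 0, 0, 0, -0.2], [0, 0, 0.015, 0, 0, 0, -0.2], [0, 0, 0.015, 0, 0, 0, -0.2], [0, 0, 0.015, 0, 0, 0, -0.2], [0, 0, 0.01, 0, 0, 0, -0.2], [0, 0, 0.006, 0, 0, 0, -0.2], [0, 0, 0, 0, 0, 0, -0.2]],
])

```text
time_s: 11.85
position: [0.496, -0.2581, 0.0881]
tool_rot: [[1.0, -0.001, -0.005], [-0.001, -1.0, 0.001], [-0.005, -0.001, -1.0]]
ft_force: [-0.2, 0.3, -0.3]
grip_width: 0.0342
gripper_force: 0.0
```

Request:
send_rows([
  [[0, 0, 0, 0, 0, 0, -0.9], [0, 0, 0, 0, 0, 0, -0.9], [0, 0, 0, 0, 0, 0, -0.9], [0, 0, 0, 0, 0, 0, -0.9], [0, 0, -0.01, 0, 0, 0, -0.9], [0, 0, -0.03, 0, 0, 0, -0.9], [0, 0, -0.04, 0, 0, 0, -0.9], [0, 0, -0.04, 0, 0, 0, -0.9], [0, 0, -0.04, 0, 0, 0, -0.9], [0, 0, -0.02, 0, 0, 0, -0.9], [0, 0, 0, 0, 0, 0, -0.9]],
], squeeze=60)

```text
time_s: 13.22
position: [0.497, -0.2582, 0.2698]
tool_rot: [[1.0, -0.0, -0.002], [-0.0, -1.0, -0.002], [-0.002, 0.002, -1.0]]
ft_force: [0.6, 0.4, -1.9]
grip_width: 0.0168
gripper_force: 62.2
```

```bash
python3 - <<'E'
from h import *
s=telemetry.observe(); print(s['grip_width'],s['gripper_force'],s['ft_force'])
p,R=pose(); 
# gap centre in scene coords: mean of handle tops of blue and cream1 (scene/top avg bias)
c=np.array([.5750,.0347,.141]); c=c+YR*0  # handle-top target when seated
tgt=c-.008*NR-.0015*XR
print('tgt',tgt,'blueside',(np.array([.572,-.0094,.141])-c)@YR,(np.array([.5775,.0788,.141])-c)@YR)
p2,R2=rows(p,R,tgt+.11*NR,RT,12,-.9)
E
```

```text
0.01678333916724597 62.228089570999146 [ 0.56229711  0.4180641  -1.94879592]
tgt [0.56971486 0.03508348 0.1348218 ] blueside -0.044201473779289645 0.04416528985514674
[[0.011, -0.024, 0.003, 0.002, -0.043, 0.006, -0.9], [0.011, -0.024, 0.003, 0.002, -0.043, 0.006, -0.9], [0.011, -0.024, 0.002, 0.002, -0.044, 0.006, -0.9], [0.01, -0.024, 0.002, 0.002, -0.043, 0.006, -0.9], [0.01, -0.024, 0.002, 0.002, -0.044, 0.006, -0.9], [0.01, -0.025, 0.001, 0.001, -0.043, 0.006, -0.9], [0.01, -0.025, 0.001, 0.002, -0.044, 0.006, -0.9], [0.01, -0.025, 0.0, 0.001, -0.043, 0.006, -0.9], [0.01, -0.024, 0.0, 0.002, -0.044, 0.006, -0.9], [0.01, -0.025, -0.0, 0.001, -0.043, 0.005, -0.9], [0.01, -0.025, -0.001, 0.002, -0.044, 0.006, -0.9], [0.01, -0.024, -0.001, 0.001, -0.043, 0.005, -0.9]]
end err mm [ 0.1 -0.3  0.1] deg 0.02
```

```bash
python3 - <<'E'
from h import *
p,R=pose(); tgt=np.array([.5697,.0351,.1348])-.003*XR
rows(p,R,tgt+.13*NR,RT,12,-.9)
E
```

```text
[[0.011, -0.024, 0.002, 0.002, -0.043, 0.006, -0.9], [0.011, -0.024, 0.001, 0.002, -0.043, 0.006, -0.9], [0.011, -0.024, 0.001, 0.002, -0.044, 0.006, -0.9], [0.011, -0.024, 0.0, 0.002, -0.043, 0.006, -0.9], [0.011, -0.024, -0.0, 0.002, -0.044, 0.006, -0.9], [0.011, -0.025, -0.0, 0.001, -0.043, 0.006, -0.9], [0.01, -0.025, -0.001, 0.002, -0.044, 0.006, -0.9], [0.01, -0.024, -0.001, 0.001, -0.043, 0.006, -0.9], [0.01, -0.025, -0.002, 0.002, -0.044, 0.006, -0.9], [0.01, -0.025, -0.002, 0.001, -0.043, 0.005, -0.9], [0.01, -0.025, -0.003, 0.002, -0.044, 0.006, -0.9], [0.009, -0.024, -0.003, 0.001, -0.043, 0.005, -0.9]]
end err mm [-0.1 -0.1  0.3] deg 0.02
```

Request:
send_rows([
  [[0.011, -0.024, 0.002, 0.002, -0.043, 0.006, -0.9], [0.011, -0.024, 0.001, 0.002, -0.043, 0.006, -0.9], [0.011, -0.024, 0.001, 0.002, -0.044, 0.006, -0.9], [0.011, -0.024, 0.0, 0.002, -0.043, 0.006, -0.9], [0.011, -0.024, -0.0, 0.002, -0.044, 0.006, -0.9], [0.011, -0.025, -0.0, 0.001, -0.043, 0.006, -0.9], [0.01, -0.025, -0.001, 0.002, -0.044, 0.006, -0.9], [0.01, -0.024, -0.001, 0.001, -0.043, 0.006, -0.9], [0.01, -0.025, -0.002, 0.002, -0.044, 0.006, -0.9], [0.01, -0.025, -0.002, 0.001, -0.043, 0.005, -0.9], [0.01, -0.025, -0.003, 0.002, -0.044, 0.006, -0.9], [0.009, -0.024, -0.003, 0.001, -0.043, 0.005, -0.9]],
])

```text
time_s: 14.72
position: [0.6318, 0.0315, 0.2463]
tool_rot: [[0.861, -0.072, -0.504], [-0.061, -0.997, 0.038], [-0.505, -0.002, -0.863]]
ft_force: [0.3, 0.6, -1.7]
grip_width: 0.0173
gripper_force: 62.1
```

Request:
send_rows([
  [[0, 0, 0, 0, 0, 0, -0.9], [0, 0, 0, 0, 0, 0, -0.9]],
])

```text
time_s: 14.98
position: [0.6314, 0.0301, 0.2471]
tool_rot: [[0.862, -0.072, -0.501], [-0.062, -0.997, 0.038], [-0.503, -0.002, -0.864]]
ft_force: [-0.4, -0.9, -1.7]
grip_width: 0.0173
gripper_force: 62.1
```

```bash
python3 - <<'E'
from h import *
p,R=pose(); tgt=np.array([.5697,.0351,.1348])-.003*XR
rows(p,R,tgt+.05*NR,RT,6,-.9)
im,W=cap('scene'); cv2.imwrite('pics/s2.png',cv2.resize(im[140:300,290:440,::-1],(562,600)))
c=im.astype(int); g=(c[...,1]>c[...,0]*1.4)&(c[...,1]>c[...,2]*1.3)&np.isfinite(W[...,2])&(W[...,1]>-.05)
P=W[g]; n=P@NR; print(len(P),np.percentile(P,[2,50,98],axis=0).round(4).tolist())
q=P-p
print('rel tool XR,YR,NR pct',np.percentile(np.c_[q@XR,q@YR,q@NR],[2,98],axis=0).round(4).tolist())
h=q@NR; s=q[abs(h+.028)<.006]; print('lid',len(s)); 
if len(s)>20:
    A=np.c_[s@XR,s@YR,np.ones(len(s))]; print('lid tilt wrt rack',np.linalg.lstsq(A,s@NR,rcond=None)[0].round(3), (np.percentile(np.c_[s@XR,s@YR],[2,98],axis=0)).round(4).tolist())
handles(rackpts(im,W)[1],0)
E
```

```text
[[-0.0, -0.0, 0.013, -0.0, 0.001, 0.0, -0.9], [-0.0, -0.0, 0.013, -0.0, 0.0, 0.0, -0.9], [-0.0, -0.0, 0.013, -0.0, 0.001, 0.0, -0.9], [-0.0, -0.0, 0.013, -0.0, 0.0, 0.0, -0.9], [-0.0, -0.0, 0.013, -0.001, 0.001, 0.0, -0.9], [-0.0, -0.0, 0.013, -0.0, 0.0, 0.001, -0.9]]
end err mm [ 0.3 -0.4  0.1] deg 0.03
173 [[0.6221, 0.0125, 0.1913], [0.6437, 0.0347, 0.2128], [0.6567, 0.0516, 0.2506]]
rel tool XR,YR,NR pct [[0.0054, -0.0167, -0.0394], [0.0451, 0.0212, 0.0099]]
lid 113
lid tilt wrt rack [-0.008 -0.008 -0.028] [[0.0076, -0.0167], [0.0451, 0.0205]]
 handle n 73 x 0.5574..0.5828 y -0.0172..-0.0042 mid [ 0.5701 -0.0107  0.1401]
 handle n 110 x 0.5649..0.5912 y 0.0710..0.0881 mid [0.578  0.0795 0.1402]
 handle n 111 x 0.5687..0.5934 y 0.1107..0.1280 mid [0.581  0.1194 0.1398]
 handle n 113 x 0.5716..0.5977 y 0.1509..0.1676 mid [0.5846 0.1593 0.1377]
 handle n 115 x 0.5739..0.6003 y 0.1906..0.2075 mid [0.5871 0.199  0.1389]
```

View pics/s2.png

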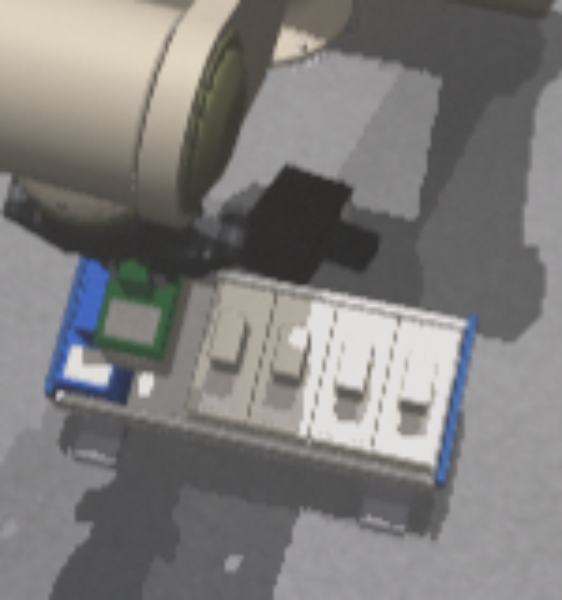

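The box hangs square over the gap: the green lid is at about (140,315) in the crop, with the open slot between blue and the first cream box. Lateral error is about 1 mm. Next is to lower it.

Request:
send_rows([
  [[0, 0.001, 0.012, 0, 0.001, 0, -0.9], [0, 0, 0.013, 0, 0, 0, -0.9], [0, 0, 0.013, 0, 0.001, 0, -0.9], [0, 0, 0.013, 0, 0, 0, -0.9], [0, 0, 0.012, -0.001, 0.001, 0, -0.9], [0, 0, 0.01, 0, 0, 0, -0.9], [0, 0, 0.007, 0, 0, 0, -0.9], [0, 0, 0.005, 0, 0, 0, -0.9], [0, 0, 0, 0, 0, 0, -0.9]],
])

```text
time_s: 16.15
position: [0.589, 0.0328, 0.1742]
tool_rot: [[0.864, -0.072, -0.498], [-0.062, -0.997, 0.037], [-0.5, -0.001, -0.866]]
ft_force: [-1.0, -0.9, -1.3]
grip_width: 0.0177
gripper_force: 62.1
```

Request:
send_rows([
  [[0, 0, 0.005, 0, 0, 0, -0.9], [0, 0, 0.005, 0, 0, 0, -0.9], [0, 0, 0.005, 0, 0, 0, -0.9], [0, 0, 0.005, 0, 0, 0, -0.9], [0, 0, 0, 0, 0, 0, -0.9]],
])

```text
time_s: 16.77
position: [0.5789, 0.0335, 0.1567]
tool_rot: [[0.864, -0.072, -0.499], [-0.062, -0.997, 0.037], [-0.5, -0.001, -0.866]]
ft_force: [-0.9, -0.1, -1.7]
grip_width: 0.0175
gripper_force: 62.1
```

```bash
python3 - <<'E'
from h import *
p,R=pose(); s=telemetry.observe(); tgt=np.array([.5697,.0351,.1348])-.003*XR
print(s['ft_force'].round(1),'remaining X,Y,N mm',[(float((p-tgt)@v)*1000) for v in(XR,YR,NR)])
print('relative rot',(Ro.from_matrix(R).inv()*Ro.from_matrix(RT)).as_rotvec().round(3))
E
```

```text
[-0.9 -0.1 -1.7] remaining X,Y,N mm [0.07828384205100548, -0.88879422380961, 23.57193931755068]
relative rot [-0.001  0.     0.001]
```

Request:
send_rows([
  [[0, 0, 0.005, 0, 0, 0, -0.9], [0, 0, 0.005, 0, 0, 0, -0.9], [0, 0, 0.005, 0, 0, 0, -0.9], [0, 0, 0.003, 0, 0, 0, -0.9], [0, 0, 0.001, 0, 0, 0, -0.9], [0, 0, 0, 0, 0, 0, -0.9]],
])

```text
time_s: 17.52
position: [0.5697, 0.0342, 0.1406]
tool_rot: [[0.864, -0.072, -0.498], [-0.062, -0.997, 0.037], [-0.499, -0.001, -0.866]]
ft_force: [-0.1, 0.4, -2.2]
grip_width: 0.0173
gripper_force: 62.1
```

Request:
send_rows([
  [[0, 0, 0.001, 0, 0, 0, -0.9], [0, 0, 0.001, 0, 0, 0, -0.9], [0, 0, 0.001, 0, 0, 0, -0.9], [0, 0, 0, 0, 0, 0, -0.9]],
])

```text
time_s: 18.02
position: [0.5681, 0.0343, 0.1379]
tool_rot: [[0.864, -0.072, -0.498], [-0.062, -0.997, 0.037], [-0.5, -0.001, -0.866]]
ft_force: [0.2, -0.5, -1.1]
grip_width: 0.0174
gripper_force: 62.1
```

Request:
send_rows([
  [[0, 0, 0.001, 0, 0, 0, -0.9], [0, 0, 0.001, 0, 0, 0, -0.9], [0, 0, 0, 0, 0, 0, -0.9]],
])

```text
time_s: 18.4
position: [0.5675, 0.0344, 0.1366]
tool_rot: [[0.865, -0.072, -0.497], [-0.062, -0.997, 0.037], [-0.498, -0.001, -0.867]]
ft_force: [3.5, -0.2, 2.6]
grip_width: 0.0172
gripper_force: 62.9
```

Request:
send_rows([
  [[0, 0, 0.001, 0, 0, 0, -0.9], [0, 0, 0, 0, 0, 0, -0.9]],
])

```text
time_s: 18.65
position: [0.5675, 0.0343, 0.1365]
tool_rot: [[0.866, -0.072, -0.495], [-0.062, -0.997, 0.036], [-0.497, -0.001, -0.868]]
ft_force: [6.1, -0.6, 8.3]
grip_width: 0.0173
gripper_force: 64.0
```

Request:
send_rows([
  [[0, 0, 0, 0, 0, 0, -0.365], [0, 0, 0, 0, 0, 0, -0.365], [0, 0, 0, 0, 0, 0, -0.365], [0, 0, -0.01, 0, 0, 0, -0.365], [0, 0, -0.015, 0, 0, 0, -0.365], [0, 0, -0.025, 0, 0, 0, -0.365], [0, 0, -0.03, 0, 0, 0, -0.365], [0, 0, -0.03, 0, 0, 0, -0.365], [0, 0.05, -0.02, 0, 0, 0, -0.365], [0, 0.06, 0, 0, 0, 0, -0.365], [0, 0.06, 0, 0, 0, 0, -0.365], [0, 0.05, 0, 0, 0, 0, -0.365]],
])

```text
time_s: 20.15
position: [0.6153, -0.192, 0.2483]
tool_rot: [[0.864, -0.073, -0.498], [-0.063, -0.997, 0.037], [-0.499, -0.001, -0.867]]
ft_force: [-0.2, 0.2, -0.1]
grip_width: 0.0273
gripper_force: 0.0
```

```bash
python3 - <<'E'
from h import *
for n in('scene','top'):
    im,W=cap(n); c,P=rackpts(im,W); print(n); handles(P,0)
    h=P@NR; g=(c[:,1]>c[:,0]*1.4)&(c[:,1]>c[:,2]*1.3); s=P[g]; o=np.median(s@NR); s=s[abs(s@NR-o)<.006]
    print('green lid NR',o.round(4),'all lids',np.median(h[abs(h-.366)<.012]).round(4),'XR,YR',np.percentile(np.c_[s@XR,s@YR],[2,98],axis=0).round(4).tolist())
    A=np.c_[s@XR,s@YR,np.ones(len(s))]; print('tilt',np.linalg.lstsq(A,s@NR,rcond=None)[0][:2].round(3))
    if n=='scene': cv2.imwrite('pics/s3.png',cv2.resize(im[180:300,290:440,::-1],(750,600)))
E
```

```text
scene
 handle n 96 x 0.5585..0.5842 y -0.0172..0.0000 mid [ 0.5713 -0.0086  0.1408]
 handle n 105 x 0.5623..0.5875 y 0.0270..0.0443 mid [0.5749 0.0357 0.1402]
 handle n 109 x 0.5648..0.5914 y 0.0708..0.0881 mid [0.5781 0.0794 0.1398]
 handle n 112 x 0.5681..0.5939 y 0.1108..0.1280 mid [0.581  0.1194 0.1396]
 handle n 111 x 0.5716..0.5969 y 0.1509..0.1676 mid [0.5842 0.1593 0.1387]
 handle n 113 x 0.5742..0.6000 y 0.1905..0.2074 mid [0.5871 0.199  0.1388]
green lid NR 0.3723 all lids 0.3717 XR,YR [[0.3804, 0.0583], [0.4682, 0.0967]]
tilt [-0.006 -0.004]
top
 handle n 33 x 0.5681..0.5844 y -0.0196..-0.0033 mid [ 0.5763 -0.0114  0.1385]
 handle n 83 x 0.5697..0.6022 y 0.1890..0.2071 mid [0.5859 0.1981 0.1409]
  return _methods._mean(a, axis=axis, dtype=dtype,
  ret = ret.dtype.type(ret / rcount)
Traceback (most recent call last):
IndexError: index -1 is out of bounds for axis 0 with size 0
```

View pics/s3.png

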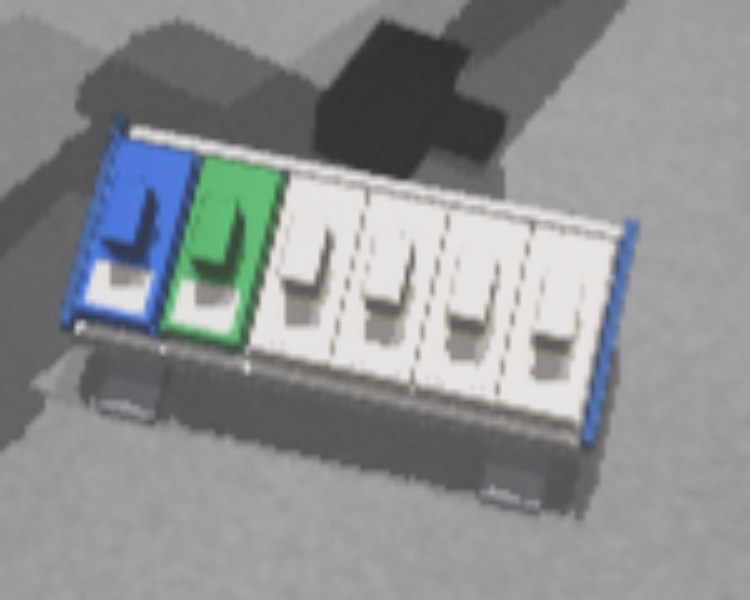

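The green box at (220,245) sits directly left of the blue one. It is level with its neighbours, 44 mm centre to centre, and all six boxes are square. I'll let the arm settle and hand in.

Request:
send_rows([
  [[0, 0, 0, 0, 0, 0, -0.365], [0, 0, 0, 0, 0, 0, -0.365], [0, 0, 0, 0, 0, 0, -0.365]],
])

```text
time_s: 20.62
position: [0.6159, -0.1885, 0.248]
tool_rot: [[0.864, -0.07, -0.498], [-0.06, -0.998, 0.036], [-0.499, -0.001, -0.866]]
ft_force: [-0.4, 0.4, 0.1]
grip_width: 0.0271
gripper_force: 0.0
```

```bash
python3 -c "
from rig import env
print(env.close_job())"
```

```text
the job is handed in; nothing more can be done
None
```

The green-lidded box is on the rack floor directly left of the blue box (about 44 mm centre to centre), square with its neighbours and released; I handed the job in at about 21 s, and no verdict came back.

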